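# Screw down the stand's short foot until it stops rocking

## Task

The low wooden stand with the canister on it rocks, because the screw foot at its front right corner is too short and the opposite foot hangs in the air. Turn the bar handle on top of that foot clockwise (seen from above) until all four feet rest on the worktop and the stand no longer rocks; do not go so far that another foot lifts. Leave the stand where it is, with the canister and the spice jar standing on it.

Things in the scene. Friction and masses are not known exactly. Their poses are not given: they have to be found in the camera images.
- stand: low stand: wooden board 220 (x) x 320 (y) x 18 mm, its top 46 mm above the worktop when level, on four feet; loose, about 1.5 kg. Origin: under the board's centre, at the level of the soles of its three fixed feet; x to the back, y to the left, z up. A steel ear at the front right corner carries the screw foot at x = -120, y = -170 mm.
- foot_front_left (a point): lowest point of the fixed rubber foot (dome, 24 mm across) at the front left, stand frame (-90, 140, 0) mm. Its world z is its height over the worktop.
- foot_back_left (a point): lowest point of the fixed rubber foot at the back left, stand frame (90, 140, 0) mm, diagonally across from the screw foot. While the screw foot is too short this one hangs in the air (4 to 7 mm at the start) and comes down about 1.0 mm per rad of handle turn; once it is down, turning on lifts the front left or the back right foot instead.
- foot_back_right (a point): lowest point of the fixed rubber foot at the back right, stand frame (90, -140, 0) mm.
- foot_screw (a point): lowest point of the screw foot, a rubber dome 28 mm across on a steel spindle 14 mm thick. As the stand leans this way, it rests on the worktop all the time.
- handle_axis (a point): centre of the bar handle, on the screw's axis, about 80 mm above the worktop; the handle keeps this height while the stand's corner rises round it. The hub is 34 mm across and 24 mm high.
- handle_end (a point): centre of the ball at one end of the bar handle, 60 mm from handle_axis. The bar is level, 16 mm thick, straight through the hub, with a 24 mm ball at both ends (144 mm over all, both arms alike). The stand's board and ear beneath lie at least 20 mm below the bar's underside. It turns with about 0.06 N m (1.5 N pushed sideways at 45 mm).
- handle (a joint): turn of the bar handle in rad, growing clockwise seen from above; range 0 to 12.6. Each turn sends the screw foot 8 mm down (1.27 mm per rad). The screw foot is level with the other three at 7.85; it starts between 0.8 and 3.9, so 0.6 to 1.1 turns are needed, and stays where it is left.
- canister: square black canister with a wooden lid, 122 x 122 x 150 mm, standing in the middle of the stand; origin at the centre of its underside.
- jar: spice jar, 44 mm across, 105 mm high, standing on the stand's back right part; origin at the centre of its underside.
Not all that is in view belongs to the job. Leave any orange or purple look-alike of the jar alone.

How it is judged (in metres and radians):
At the end, for the whole second after the job is handed in: The soles of all four feet are within 1.5 mm of the worktop, the stand is at rest within 40 mm of where it stood, and the canister and the spice jar stand upright on it (height (world z) of each of foot_front_left, foot_back_left, foot_back_right, foot_screw below 0.0015 m and angular speed of stand below 0.05 rad/s and distance of stand from where it was at the start of the episode below 0.04 m and z of each of canister, jar in the frame of stand above 0.04 m and angle between each of canister, jar's own z axis and vertical below 0.1 rad); the robot touches nothing.
It also fails if it takes over 48 s, if anything falls off the work surface, if the arm or the gripper's body presses on something with over 40 N, if the wrist force passes 120 N, or if a joint passes its speed limit or range.

## Robot

A 6-joint arm with a two-finger parallel gripper is mounted at the origin on a cart in front of the work surface, level with it; the furniture and walls round the work are solid. World frame = base frame: x ahead of the robot, y to its left, z up, the work surface at z = 0. Lengths are in mm, angles in rad, forces in N, time in s.
With the tool pointing down it reaches from about 350 to 975 mm from the base axis. Payload 7.1 kg.
Tool frame: the origin (TCP) lies midway between the tips of the shut fingers; the grasp point (between the pads) lies 19 mm behind it (ctrl.grip_depth is the distance from the TCP to the grasp point, in mm); z points along the fingers, y is the line along which they close (so a half turn about z gives the same grasp; the last joint's range is limited). The gripper opens to 88 mm and grips with 3 to 60 N. Pads are 20 mm wide; open, the fingers measure 115 mm over their backs; the gripper's body (75 mm by 178 mm) begins 61 mm behind the grasp point.
Start: joints at [-1.32, 0.423, 1.63, -0, 1.089, -0.019], TCP at [166.605, -602.368, 222.675] pointing down, gripper open.
Joint ranges: [-3, 3], [-0.9, 2.11], [0.09, 2.58], [-1.31, 4.45], [0.11, 2.69], [-2.54, 2.54]. Speed limits (rad/s): [2.39, 2.39, 3.01, 3.14, 3.14, 3.14].

## Interface

Orientations are given as a rotation vector (axis times angle).
In Python, from workcell import ctrl, cams gives the robot as it stands.
- The arm moves only by the tool move_arm, never from a script. Its argument "steps" is a list of rows, each a list of 3 entries, a list of its own where there are three numbers: the shift along the tool's x, y, z in units of 25 mm (1.0 is 25 mm), then the turn about the tool's z in units of 5 degrees (1.0 is 5 degrees), then the closure, from 0 (fully open) to 1 (shut). A call has 1 to 20 rows; each row shifts and turns the commanded pose from where the row before left it, along the tool's axes as they then stand; what a row does not reach is not made up. A row lasts 1/12 s, in which the tool goes at most 41.7 mm and 7.16 degrees, less where a joint would pass 70% of its speed; a pose out of reach is approached as far as the arm can. A call is refused whole if a number of a shift passes 1 or a number of a turn 1, either way. A call with a gripper value outside its range is refused whole. The fingers move at their own pace and stop on an object; the grip force is fixed at half the most. Time passes only in rows, so rows that do not move let the fingers close. It gives the time, the measured TCP pose, the force, the opening and the grip force at its end, in the units of the state.
- ctrl.get_obs(): the state, without advancing time (a new reading comes with each control period).
- cams.get_image(name): name is "scene" or "side" or "wrist"; returns a dict with "image" (400x640x3 uint8, red, green, blue), "camera_matrix" (3x3 intrinsics, pixels), "xyz" and "rotation" of the camera in the world; the wrist camera has in their place "mount" (4x4, takes a point from camera to tool coordinates, whose origin is the TCP and whose axes are the flange's). Camera axes: x right, y down, z forward; pixel columns grow to the right and rows downward; lengths in mm; the calibration is good to about 2 mm. A picture is of the moment at which its call begins: read the wrist's pose just before it. There is no depth.
- ctrl.close_job(): hands the job in; it is judged then, once.
Trained networks look in the newest picture that a camera, given by its name, has taken for a name from the list of things; names that differ only in an ending like _2 or _b are one class to them, and where a whole thing is asked for, a point or a joint stands for the part that bears it (a point fixed in the world has none). Each returns a list of dicts, best first, with "p" (0 to 1); they miss things now and then, are a little off and sometimes report something else, mostly with a low value. They report only what shows in the picture. A call takes as long as a camera call. They do not tell look-alikes from the thing itself.
- cams.boxes_of(camera, thing): "rect" ([centre column, centre row, width, height] in pixels, round what is visible of it).
- cams.cut_out(camera, thing): "pixels" (400x640 bool, what is visible of it) and "rect" ([centre column, centre row, width, height] in pixels, round what is visible of it).
The state is a dict: "t": time; "qpos": joint angles; "qvel": joint speeds; "joint_torque": joint torques, N m; "ee_pos": TCP position; "orientation": TCP orientation; "ft_force": force on the tool from outside, world axes, zero at the start; "moment": the same for the moment, N m; "width": finger opening in mm; "grasp_force": force on a finger pad.
Only numpy, scipy, OpenCV 4.12 (cv2) and the standard library are available. Lean on these libraries where they do the work, as an engineer would, in place of code of your own. Each camera call takes 0.05 s, during which the arm holds its last target. There are 200 camera calls.

## Working session

There is one attempt and no reset: what is moved stays moved. The work goes in short steps, Python scripts to look and compute and a tool call to move; the robot and the scene stay as the last step left them, time stands still between calls to the robot, and variables do not carry over. Pictures are saved under pics/ and viewed, at most 10 in all, crops included, and the job is handed in when it is done.

Besides the shell and the picture viewer there is one more tool, called after ">>>" by a JSON object that holds its "method" and its "body", one argument or row to a line. move_arm: Moves the arm, as the interface text tells. Its arguments: {"type":"object","properties":{"steps":{"type":"array"}},"required":["steps"]}

```bash
mkdir -p pics
cat > h.py <<'E'
import numpy as np, cv2
from workcell import ctrl, cams
from scipy.spatial.transform import Rotation as R
def shot(n,f=None):
    o=ctrl.get_obs(); d=cams.get_image(n)
    if 'mount' in d:
        T=np.eye(4);T[:3,:3]=R.from_rotvec(o['orientation']).as_matrix();T[:3,3]=o['ee_pos'];M=T@np.array(d['mount'])
        d['xyz']=M[:3,3];d['rotation']=M[:3,:3]
    d['rotation']=np.array(d['rotation']);d['xyz']=np.array(d['xyz']);d['K']=np.array(d['camera_matrix'])
    if f: cv2.imwrite('pics/'+f,d['image'][:,:,::-1])
    return d
def atz(d,u,v,z):
    r=d['rotation']@np.linalg.inv(d['K'])@[u,v,1]; return d['xyz']+r*(z-d['xyz'][2])/r[2]
def proj(d,p):
    c=d['rotation'].T@(np.array(p)-d['xyz']); q=d['K']@c; return q[:2]/q[2]
E
python3 - <<'E'
from h import *
o=ctrl.get_obs();print({k:np.round(v,3) for k,v in o.items()}, ctrl.grip_depth)
for n in ['scene','side','wrist']:
    d=shot(n,n+'0.png');print(n,d['xyz'].round(),d['rotation'].round(2).tolist())
    for t in ['stand','handle_axis','handle_end','handle','canister','jar']:
        for b in cams.boxes_of(n,t)[:3]:
            z={'canister':46,'jar':46}.get(t,80)
            print(t,round(b['p'],2),np.round(b['rect'],1),atz(d,*b['rect'][:2],z).round(1))
a=[cv2.imread(f'pics/{n}0.png') for n in ['scene','side']]
cv2.imwrite('pics/a.png',cv2.resize(np.vstack(a),(480,600)))
E
```

```text
{'t': np.float64(0.0), 'qpos': array([-1.32 ,  0.424,  1.631,  0.   ,  1.089, -0.019]), 'qvel': array([ 0.001,  0.002, -0.001,  0.   ,  0.001,  0.   ]), 'joint_torque': array([-3.0000e-03, -5.4464e+01, -2.7367e+01,  6.4000e-02,  2.3000e-02,
       -0.0000e+00]), 'ee_pos': array([ 166.459, -601.85 ,  221.911]), 'orientation': array([-3.112, -0.422,  0.   ]), 'ft_force': array([1.033, 0.018, 0.902]), 'moment': array([-0.028, -0.005, -0.015]), 'grasp_force': np.float64(0.0), 'width': np.float64(87.843)} 18.700000000000003
scene [ 305. -445.  649.] [-2.22, 0.68, -0.31]Traceback (most recent call last):
  File "<stdin>", line 8, in <module>
  File "h.py", line 13, in atz
    r=d['rotation']@np.linalg.inv(d['K'])@[u,v,1]; return d['xyz']+r*(z-d['xyz'][2])/r[2]
                                                                                     ~^^^
IndexError: invalid index to scalar variable.
```

View pics/scene0.png

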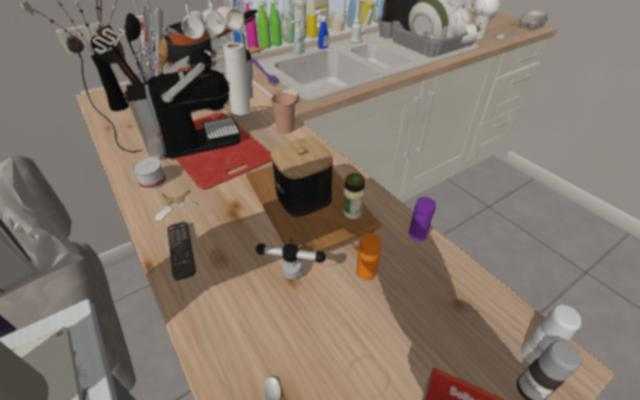

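Scene: the stand at about (310,205), with the handle hub at (291,252), ball ends at (262,250) and (322,257), the orange look-alike at (368,257) close by. The camera rotation is a rotation vector.

```bash
sed -i "s/d\['rotation'\]=np.array(d\['rotation'\])/r=np.array(d['rotation']);d['rotation']=r if r.ndim==2 else R.from_rotvec(r).as_matrix()/" h.py
python3 - <<'E'
from h import *
for n in ['scene','side','wrist']:
    d=shot(n,n+'0.png');print(n,d['xyz'].round(),d['rotation'].round(2).tolist())
    for t in ['stand','handle_axis','handle_end','handle','canister','jar','foot_back_left']:
        for b in cams.boxes_of(n,t)[:3]:
            z={'canister':46,'jar':46,'foot_back_left':5}.get(t,80)
            print(t,round(b['p'],2),np.round(b['rect'],1),atz(d,*b['rect'][:2],z).round(1))
E
```

```text
scene [ 305. -445.  649.] [[0.82, -0.37, 0.43], [-0.57, -0.55, 0.61], [0.01, -0.75, -0.67]]
stand 0.66 [312.2 222.4 133.4 114.6] [599.7  12.9  80. ]
handle_axis 0.94 [291.9 251.8  72.1  20.3] [521.6 -32.   80. ]
handle_end 0.95 [292.8 252.   65.5  18.3] [522.8 -33.5  80. ]
handle 0.87 [291.8 254.3  68.2  21.3] [518.2 -37.3  80. ]
canister 0.8 [301.2 177.1  64.6  84.1] [683.9 194.   46. ]
jar 0.91 [369.  258.6  28.6  53.2] [ 658. -113.   46.]
jar 0.71 [422.6 222.6  29.1  43.3] [ 827.1 -102.6   46. ]
jar 0.66 [354.4 194.9  21.   42.8] [756.4  60.3  46. ]
foot_back_left 0.96 [311.9 223.5 133.  111.6] [635.9  70.7   5. ]
side [1399.  -38.  634.] [[0.15, 0.59, -0.79], [0.99, -0.08, 0.13], [0.01, -0.8, -0.6]]
stand 0.6 [333.5 198.5 164.2  94. ] [681.  107.8  80. ]
handle_axis 0.57 [269.2 167.8  42.2  24.9] [528.3 -33.9  80. ]
handle_end 0.89 [270.8 166.9  38.8  29.2] [524.6 -29.6  80. ]
handle 0.85 [270.8 166.2  42.3  27.5] [521.2 -29.4  80. ]
handle 0.5 [331.4 198.8 162.5  93. ] [681.5 102.7  80. ]
canister 0.71 [341.4 176.8  57.1  79.9] [545.5 154.6  46. ]
canister 0.71 [270.8 167.2  40.4  27.6] [472.5 -29.2  46. ]
jar 0.64 [332.9 197.6 162.1  91.5] [633.1 115.9  46. ]
jar 0.59 [240.6 209.1  28.7  46.3] [ 647.5 -109.7   46. ]
jar 0.55 [247.7 258.9  24.6  46.9] [814.5 -93.8  46. ]
foot_back_left 0.91 [332.3 202.  161.4  92. ] [598.4 121.7   5. ]
wrist [ 245. -581.  385.] [[0.27, -0.92, -0.28], [-0.96, -0.26, -0.08], [-0.0, 0.29, -0.96]]
```

View pics/side0.png

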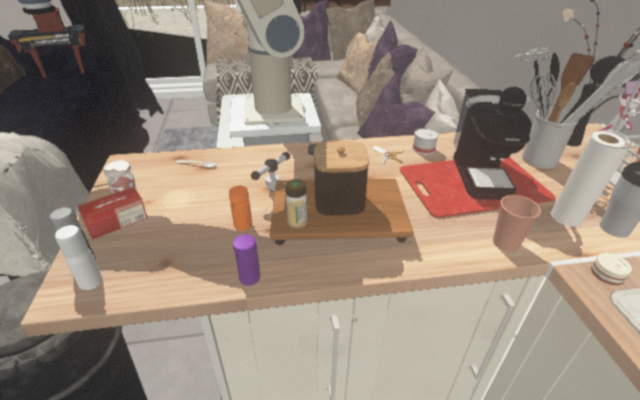

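```bash
cat >> h.py <<'E'
def todir(dw):
    r=R.from_rotvec(ctrl.get_obs()['orientation']).as_matrix(); return (r.T@np.array(dw)/25).round(2)
def tri(d1,p1,d2,p2):
    A=[];b=[]
    for d,p in((d1,p1),(d2,p2)):
        r=d['rotation']@np.linalg.inv(d['K'])@[*p,1];r/=np.linalg.norm(r);P=np.eye(3)-np.outer(r,r);A.append(P);b.append(P@d['xyz'])
    return np.linalg.lstsq(np.vstack(A),np.hstack(b),rcond=None)[0]
E
python3 - <<'E'
from h import *
ds=shot('scene');dd=shot('side')
for n,d in(('scene',ds),('side',dd)):
    for p in ([(262,250),(322,257),(291,252)] if n=='scene' else [(255,177),(287,157),(271,167)]): print(n,p,atz(d,*p,80).round(1))
c=[max(cams.cut_out(n,'handle_axis')[:1],key=lambda b:b['p']) for n in('scene','side')]
for b,d in zip(c,(ds,dd)):
    m=b['pixels'];v,u=np.nonzero(m);print(b['p'],b['rect'],m.sum(),u.mean(),v.mean(),[(u[i],v[i]) for i in (u.argmin(),u.argmax())])
a=ds['image'][150:300,220:420];b=dd['image'][120:270,230:430]
cv2.imwrite('pics/z.png',np.vstack([cv2.resize(x,(800,600))[:, :, ::-1] for x in (a,b)]).astype('uint8')[::1])
cv2.imwrite('pics/z.png',cv2.resize(cv2.imread('pics/z.png'),(400,600)))
cv2.imwrite('pics/z.png',np.hstack([cv2.resize(x,(400,300))[:,:,::-1] for x in(a,b)]))
E
```

```text
scene (262, 250) [474.4   5.6  80. ]
scene (322, 257) [563.9 -76.6  80. ]
scene (291, 252) [519.8 -31.4  80. ]
side (255, 177) [566.1 -71.1  80. ]
side (287, 157) [480.8  16.2  80. ]
side (271, 167) [525.1 -29.1  80. ]
0.75 [290.5, 252.1, 71.8, 20.0] 755 290.3430463576159 252.82913907284768 [(np.int64(255), np.int64(248)), (np.int64(325), np.int64(255))]
0.75 [269.2, 167.8, 41.9, 25.1] 345 269.8463768115942 166.06376811594203 [(np.int64(251), np.int64(174)), (np.int64(289), np.int64(155))]
```

View pics/z.png

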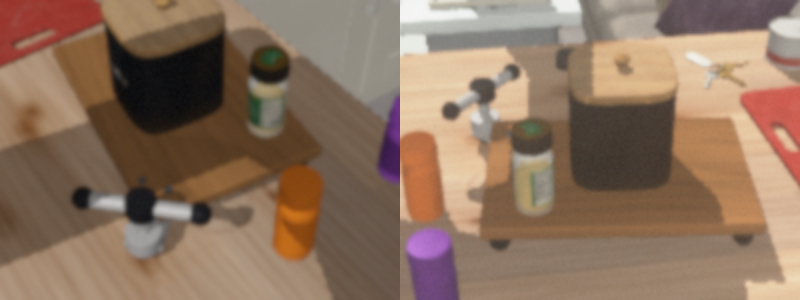

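>>> {"method": "move_arm", "body": {
  "steps": [
    [[0.99, -0.91, 0], 0, 0],
    [[0.99, -0.91, 0], 0, 0],
    [[0.99, -0.91, 0], 0, 0],
    [[0.99, -0.91, 0], 0, 0],
    [[0.99, -0.91, 0], 0, 0],
    [[0.99, -0.91, 0], 0, 0],
    [[0.99, -0.91, 0], 0, 0],
    [[0.99, -0.91, 0], 0, 0],
    [[0.99, -0.91, 0], 0, 0],
    [[0.99, -0.91, 0], 0, 0],
    [[0.99, -0.91, 0], 0, 0],
    [[0.99, -0.91, 0], 0, 0],
    [[0.99, -0.91, 0], 0, 0],
    [[0.99, -0.91, 0], 0, 0],
    [[0.99, -0.91, 0], 0, 0],
    [[0.99, -0.91, 0], 0, 0],
    [[0.99, -0.91, 0], 0, 0],
    [[0.99, -0.91, 0], 0, 0],
    [[0.99, -0.91, 0], 0, 0],
    [[0.99, -0.91, 0], 0, 0]
  ]
}}

```text
t: 3.17
ee_pos: [523.2, -30.2, 222.9]
orientation: [3.113, 0.423, 0.001]
ft_force: [0.4, -0.1, -0.2]
width: 87.6
grasp_force: 0.0
```

>>> {"method": "move_arm", "body": {
  "steps": [
    [[0, 0, 0], -1, 0],
    [[0, 0, 0], -1, 0],
    [[0, 0, 0], -1, 0],
    [[0, 0, 0], -1, 0],
    [[0, 0, 0], -1, 0],
    [[0, 0, 0], -1, 0],
    [[0, 0, 0], -1, 0],
    [[0, 0, 0], -1, 0],
    [[0, 0, 0], -1, 0],
    [[0, 0, 0], -1, 0],
    [[0, 0, 0], -1, 0],
    [[0, 0, 0], -1, 0],
    [[0, 0, 0], -1, 0],
    [[0, 0, 0], -1, 0],
    [[0, 0, 0], -1, 0],
    [[0, 0, 0], -1, 0],
    [[0, 0, 0], -1, 0],
    [[0, 0, 0], -1, 0],
    [[0, 0, 0], -1, 0],
    [[0, 0, 0], -1, 0]
  ]
}}

```text
t: 4.83
ee_pos: [522.5, -31.9, 222.8]
orientation: [1.671, 2.66, 0.0]
ft_force: [-0.6, -0.1, 0.4]
width: 88.1
grasp_force: 0.0
```

>>> {"method": "move_arm", "body": {
  "steps": [
    [[0, 0, 0], -1, 0],
    [[0, 0, 0], -1, 0],
    [[0, 0, 0], -1, 0],
    [[0, 0, 0], -1, 0],
    [[0, 0, 0], 0, 0],
    [[0, 0, 0], 0, 0]
  ]
}}

```text
t: 5.33
ee_pos: [522.5, -31.9, 222.7]
orientation: [1.194, 2.906, 0.0]
ft_force: [1.2, 0.3, -0.7]
width: 87.9
grasp_force: 0.0
```

Run:
```python
from h import *
o=ctrl.get_obs();print(o['t'],o['qpos'].round(2),o['ee_pos'].round(1),R.from_rotvec(o['orientation']).as_matrix().round(3).tolist())
d=shot('wrist','w1.png')
for t in ['handle_axis','handle_end','stand','jar','canister']:
    for b in cams.boxes_of('wrist',t)[:2]: print(t,round(b['p'],2),np.round(b['rect'],1),atz(d,*b['rect'][:2],80).round(1))
```

```text
5.3333 [-0.08  0.27  1.85  0.    1.01 -0.87] [522.5 -31.9 222.7] [[-0.711, 0.703, 0.0], [0.703, 0.711, 0.0], [-0.0, 0.0, -1.0]]
handle_axis 0.76 [315.5 180.8  37.6 153.7] [515.3 -27.   80. ]
handle_end 0.91 [315.  179.9  38.3 148.1] [514.4 -26.7  80. ]
handle_end 0.42 [485.4 284.8  65.2  58.3] [713.7  19.5  80. ]
stand 0.71 [467.3 140.8 339.  281.5] [584.5  95.   80. ]
jar 0.95 [439.5 381.   29.3  38. ] [776.6 -90.3  80. ]
jar 0.84 [351.6 298.4  44.9  57. ] [629.6 -88.   80. ]
canister 0.9 [545.6 182.4 188.8 211.8] [666.  123.2  80. ]
canister 0.35 [314.1 180.3  36.8 152.2] [514.1 -27.5  80. ]
```

View pics/w1.png

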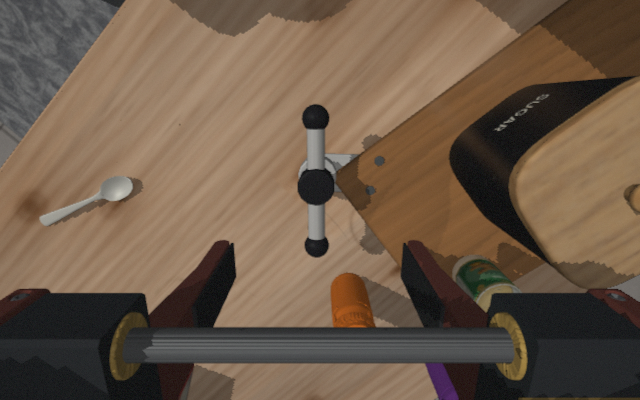

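Run:
```python
from h import *
d=shot('wrist')
a,b=atz(d,316,117,80),atz(d,316,245,80);print(a,b,(a+b)/2,np.linalg.norm(a-b),atz(d,316,186,92))
o=ctrl.get_obs()
for h in ((a+b)/2,atz(d,316,186,92)):
    g=h-o['ee_pos'];g[2]=0;print(todir(g))
# baseline refs
for n in('scene','side'): shot(n,n+'_ref.png')
```

```text
[474.970565    13.49859428  80.        ] [561.34106587 -71.87036592  80.        ] [518.15581544 -29.18588582  80.        ] 121.44020250402339 [516.97487401 -27.94537626  92.        ]
[ 0.2  -0.04  0.  ]
[ 0.27 -0.04  0.  ]
```

>>> {"method": "move_arm", "body": {
  "steps": [
    [[0.15, -0.04, 1], 0, 0],
    [[0, 0, 1], 0, 0],
    [[0, 0, 1], 0, 0],
    [[0, 0, 1], 0, 0],
    [[0, 0, 1], 0, 0],
    [[0, 0, 0.7], 0, 0],
    [[0, 0, 0.6], 0, 0],
    [[0, 0, 0], 0, 0.5],
    [[0, 0, 0], 0, 0.7],
    [[0, 0, 0], 0, 1],
    [[0, 0, 0], 0, 1],
    [[0, 0, 0], 0, 1],
    [[0, 0, 0], 0, 1],
    [[0, 0, 0], 0, 1],
    [[0, 0, 0], 0, 1]
  ]
}}

```text
t: 7.03
ee_pos: [519.3, -30.0, 65.6]
orientation: [1.19, 2.907, 0.0]
ft_force: [0.4, -1.0, -0.4]
width: 38.1
grasp_force: 0.0
```

>>> {"method": "move_arm", "body": {
  "steps": [
    [[0, 0, 0], 0, 1],
    [[0, 0, 0], 0, 1],
    [[0, 0, 0], 0, 1]
  ]
}}

```text
t: 7.28
ee_pos: [518.7, -30.4, 65.5]
orientation: [-1.19, -2.907, 0.001]
ft_force: [-3.0, -3.7, 5.4]
width: 33.9
grasp_force: 30.0
```

>>> {"method": "move_arm", "body": {
  "steps": [
    [[0, 0, 0], 1, 1],
    [[0, 0, 0], 1, 1],
    [[0, 0, 0], 1, 1],
    [[0, 0, 0], 1, 1],
    [[0, 0, 0], 1, 1],
    [[0, 0, 0], 1, 1]
  ]
}}

```text
t: 7.78
ee_pos: [518.4, -30.6, 65.4]
orientation: [-1.907, -2.496, 0.002]
ft_force: [-4.2, -6.2, 6.7]
width: 33.5
grasp_force: 30.0
```

Run:
```python
from h import *
o=ctrl.get_obs();print(o['t'],o['qpos'].round(2),o['ft_force'].round(1),o['moment'].round(2),o['width'])
d=[shot(n,n+'_1.png') for n in ('scene','side')]
cv2.imwrite('pics/z1.png',np.hstack([cv2.resize(x,(400,300))[:,:,::-1] for x in(d[0]['image'][150:300,220:420],d[1]['image'][120:270,230:430])]))
```

```text
7.7833 [-0.08  0.52  1.95 -0.    0.68 -0.35] [-4.2 -6.2  6.7] [-0.84  0.49  0.09] 33.5415213881346
```

View pics/z1.png

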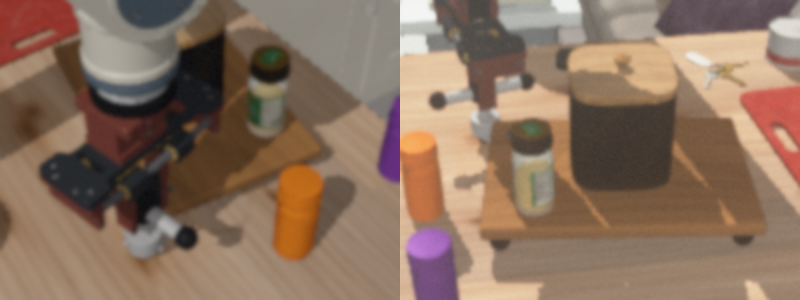

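>>> {"method": "move_arm", "body": {
  "steps": [
    [[0, 0, 0], 1, 1],
    [[0, 0, 0], 1, 1],
    [[0, 0, 0], 1, 1],
    [[0, 0, 0], 1, 1],
    [[0, 0, 0], 1, 1],
    [[0, 0, 0], 1, 1],
    [[0, 0, 0], 1, 1],
    [[0, 0, 0], 1, 1],
    [[0, 0, 0], 1, 1],
    [[0, 0, 0], 1, 1],
    [[0, 0, 0], 1, 1],
    [[0, 0, 0], 1, 1],
    [[0, 0, 0], 1, 1],
    [[0, 0, 0], 1, 1],
    [[0, 0, 0], 1, 1],
    [[0, 0, 0], 0, 1]
  ]
}}

```text
t: 9.22
ee_pos: [517.5, -29.8, 65.3]
orientation: [-3.032, -0.817, 0.004]
ft_force: [-5.9, -0.8, 8.2]
width: 33.3
grasp_force: 30.0
```

```bash
cat >> h.py <<'E'
def track():
    o=ctrl.get_obs();print(o['t'],o['qpos'][5].round(3),o['ft_force'].round(1),o['moment'].round(2),round(float(o['width']),1))
    d=shot('side');ref=cv2.cvtColor(cv2.imread('pics/side_ref.png')[:,:,::-1],cv2.COLOR_RGB2GRAY).astype(np.float32);im=cv2.cvtColor(d['image'],cv2.COLOR_RGB2GRAY).astype(np.float32)
    I=np.eye(2,3,dtype=np.float32)
    for nm,(u0,u1,v0,v1) in dict(BL=(372,418,205,246),BR=(266,290,222,246),can=(316,370,150,215),jar=(284,310,178,229),bg=(470,520,150,210)).items():
        try:
            t=ref[v0:v1,u0:u1];cc,W=cv2.findTransformECC(t,im[v0:v1,u0:u1],I.copy(),cv2.MOTION_TRANSLATION,(3,200,1e-6),None,3)
            print(nm,W[:,2].round(2),round(cc,3))
        except cv2.error as e: print(nm,'fail')
E
python3 - <<'E'
from h import *
track()
E
```

```text
9.2167 0.963 [-5.9 -0.8  8.2] [ 0.28  0.88 -0.08] 33.3
BL [-1.31  1.34] 0.489
BR [-2.71  1.91] 0.379
can [0.68 0.86] 0.948
jar [0.51 0.34] 0.878
bg [0.03 0.  ] 1.0
```

>>> {"method": "move_arm", "body": {
  "steps": [
    [[0, 0, 0], 1, 1],
    [[0, 0, 0], 1, 1],
    [[0, 0, 0], 1, 1],
    [[0, 0, 0], 1, 1],
    [[0, 0, 0], 1, 1],
    [[0, 0, 0], 1, 1],
    [[0, 0, 0], 1, 1],
    [[0, 0, 0], 1, 1],
    [[0, 0, 0], 1, 1],
    [[0, 0, 0], 1, 1],
    [[0, 0, 0], 1, 1],
    [[0, 0, 0], 1, 1],
    [[0, 0, 0], 1, 1],
    [[0, 0, 0], 1, 1],
    [[0, 0, 0], 1, 1],
    [[0, 0, 0], 0, 1]
  ]
}}

```text
t: 10.6
ee_pos: [518.5, -28.5, 65.3]
orientation: [-2.902, 1.198, 0.003]
ft_force: [-3.2, 7.9, 5.4]
width: 33.3
grasp_force: 30.0
```

Run:
```python
from h import *
track()
d=shot('side');r=d['rotation']
P=atz(d,402,238,3);print(P,[(proj(d,P+np.array(v))-proj(d,P)).round(2) for v in ([0,0,-1],[1,0,0],[0,1,0])])
```

```text
10.6 2.272 [-3.2  7.9  5.4] [ 1.81  0.07 -0.05] 33.3
BL [-1.31  1.96] 0.536
BR [-0.32  1.37] 0.572
can [0.91 1.3 ] 0.942
jar [0.32 0.55] 0.835
bg [ 0.01 -0.01] 1.0
[754.73782397 260.19269484   3.        ] [array([-0.06,  0.31]), array([0.13, 0.29]), array([ 0.41, -0.04])]
```

>>> {"method": "move_arm", "body": {
  "steps": [
    [[0, 0, 0], 0, 0.4],
    [[0, 0, 0], 0, 0.3],
    [[0, 0, 0], 0, 0.3],
    [[0, 0, -0.8], 0, 0.3],
    [[0, 0, -1], 0, 0.3],
    [[0, 0, 0], -1, 0.3],
    [[0, 0, 0], -1, 0.3],
    [[0, 0, 0], -1, 0.3],
    [[0, 0, 0], -1, 0.3],
    [[0, 0, 0], -1, 0.3],
    [[0, 0, 0], -1, 0.3],
    [[0, 0, 0], -1, 0.3],
    [[0, 0, 0], -1, 0.3],
    [[0, 0, 0], -1, 0.3],
    [[0, 0, 0], -1, 0.3],
    [[0, 0, 0], -1, 0.3],
    [[0, 0, 0], -1, 0.3],
    [[0, 0, 0], -1, 0.3],
    [[0, 0, 0], -1, 0.3],
    [[0, 0, 0], -1, 0.3]
  ]
}}

```text
t: 12.37
ee_pos: [519.1, -30.2, 110.1]
orientation: [3.029, 0.831, 0.0]
ft_force: [0.0, 0.7, -0.3]
width: 61.6
grasp_force: 0.0
```

>>> {"method": "move_arm", "body": {
  "steps": [
    [[0, 0, 0], -1, 0.3],
    [[0, 0, 0], -1, 0.3],
    [[0, 0, 0], -1, 0.3],
    [[0, 0, 0], -1, 0.3],
    [[0, 0, 0], -1, 0.3],
    [[0, 0, 0], -1, 0.3],
    [[0, 0, 0], -1, 0.3],
    [[0, 0, 0], -1, 0.3],
    [[0, 0, 0], -1, 0.3],
    [[0, 0, 0], -1, 0.3],
    [[0, 0, 0], -1, 0.3],
    [[0, 0, 0], -1, 0.3],
    [[0, 0, 0], -1, 0.3],
    [[0, 0, 0], -1, 0.3],
    [[0, 0, 0], -1, 0.3],
    [[0, 0, 0], -1, 0.3],
    [[0, 0, 0], -1, 0.3],
    [[0, 0, 0], -1, 0.3],
    [[0, 0, 0], -1, 0.3],
    [[0, 0, 0], -1, 0.3]
  ]
}}

```text
t: 14.03
ee_pos: [519.1, -30.2, 110.1]
orientation: [1.31, 2.855, -0.0]
ft_force: [0.8, 0.5, 0.2]
width: 61.6
grasp_force: 0.0
```

>>> {"method": "move_arm", "body": {
  "steps": [
    [[0, 0, 0], -1, 0.3],
    [[0, 0, 0], 0, 0.3],
    [[0, 0, 0], 0, 0.3],
    [[0, 0, 0], 0, 0.3]
  ]
}}

```text
t: 14.37
ee_pos: [519.1, -30.1, 110.2]
orientation: [1.194, 2.906, 0.0]
ft_force: [0.3, -0.5, 0.2]
width: 61.5
grasp_force: 0.0
```

Run:
```python
from h import *
track();o=ctrl.get_obs();print(o['ee_pos'])
d=shot('wrist','w2.png');s=shot('side')
cv2.imwrite('pics/z2.png',np.hstack([d['image'][:,180:480,::-1],cv2.resize(s['image'][120:270,230:430],(480,400))[:,:,::-1]]))
```

```text
14.3667 -0.871 [ 0.3 -0.5  0.2] [ 0.04 -0.18  0.04] 61.5
BL [-1.06  1.86] 0.733
BR [-0.37  0.2 ] 0.631
can [0.93 0.9 ] 0.974
jar [0.54 0.63] 0.942
bg [-0.01 -0.  ] 1.0
[519.08259894 -30.05190028 110.15016217]
```

View pics/z2.png

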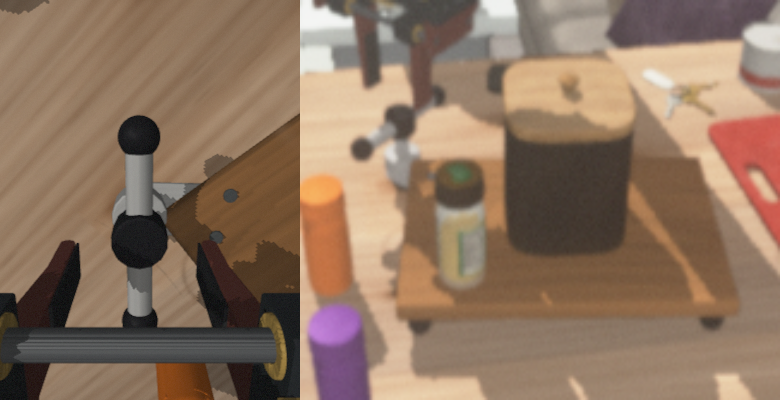

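>>> {"method": "move_arm", "body": {
  "steps": [
    [[0, 0, 1], 0, 0.3],
    [[0, 0, 0.8], 0, 0.3],
    [[0, 0, 0], 0, 0.7],
    [[0, 0, 0], 0, 1],
    [[0, 0, 0], 0, 1],
    [[0, 0, 0], 0, 1],
    [[0, 0, 0], 0, 1],
    [[0, 0, 0], 0, 1],
    [[0, 0, 0], 0, 1]
  ]
}}

```text
t: 15.27
ee_pos: [520.0, -30.0, 66.1]
orientation: [1.19, 2.905, 0.001]
ft_force: [0.4, 1.1, 5.0]
width: 33.4
grasp_force: 30.0
```

>>> {"method": "move_arm", "body": {
  "steps": [
    [[0, 0, 0], 1, 1],
    [[0, 0, 0], 1, 1],
    [[0, 0, 0], 1, 1],
    [[0, 0, 0], 1, 1],
    [[0, 0, 0], 1, 1],
    [[0, 0, 0], 1, 1],
    [[0, 0, 0], 1, 1],
    [[0, 0, 0], 1, 1],
    [[0, 0, 0], 1, 1],
    [[0, 0, 0], 1, 1],
    [[0, 0, 0], 1, 1],
    [[0, 0, 0], 0, 1]
  ]
}}

```text
t: 16.27
ee_pos: [519.3, -30.1, 66.0]
orientation: [2.403, 2.023, 0.0]
ft_force: [-1.0, -0.3, 6.2]
width: 33.3
grasp_force: 30.0
```

Run:
```python
from h import *
track()
```

```text
16.2667 0.091 [-1.  -0.3  6.2] [-0.1   0.29 -0.05] 33.3
BL [-1.25  2.16] 0.524
BR [-0.7  -0.18] 0.826
can [1.18 1.38] 0.942
jar [0.4  0.56] 0.86
bg [0.01 0.  ] 1.0
```

>>> {"method": "move_arm", "body": {
  "steps": [
    [[0, 0, 0], 1, 1],
    [[0, 0, 0], 1, 1],
    [[0, 0, 0], 1, 1],
    [[0, 0, 0], 1, 1],
    [[0, 0, 0], 1, 1],
    [[0, 0, 0], 1, 1],
    [[0, 0, 0], 1, 1],
    [[0, 0, 0], 1, 1],
    [[0, 0, 0], 1, 1],
    [[0, 0, 0], 1, 1],
    [[0, 0, 0], 1, 1],
    [[0, 0, 0], 0, 1]
  ]
}}

```text
t: 17.32
ee_pos: [518.8, -29.5, 65.9]
orientation: [-3.065, -0.684, 0.0]
ft_force: [-2.5, 2.4, 7.4]
width: 33.3
grasp_force: 30.0
```

Run:
```python
from h import *
track()
```

```text
17.3167 1.051 [-2.5  2.4  7.4] [ 0.74  0.47 -0.01] 33.3
BL [-1.28  2.21] 0.528
BR [-2.49  1.41] 0.283
can [1.21 1.53] 0.943
jar [0.96 0.74] 0.867
bg [0.   0.01] 1.0
```

>>> {"method": "move_arm", "body": {
  "steps": [
    [[0, 0, 0], 0, 0.4],
    [[0, 0, 0], 0, 0.3],
    [[0, 0, 0], 0, 0.3],
    [[0, 0, -1], 0, 0.3],
    [[0, 0, -1], 0, 0.3],
    [[0, 0, -1], 0, 0.3],
    [[0, 0, -1], 0, 0.3],
    [[0, 0, -1], 0, 0.3],
    [[0, 0, -1], 0, 0.3],
    [[0, 0, -0.5], 0, 0.3],
    [[0, 0, 0], 0, 0.3],
    [[0, 0, 0], 0, 0.3]
  ]
}}

```text
t: 18.37
ee_pos: [519.2, -30.1, 227.9]
orientation: [3.064, 0.692, 0.002]
ft_force: [0.4, 0.5, -0.5]
width: 61.6
grasp_force: 0.0
```

Run:
```python
from h import *
track()
o=ctrl.get_obs();print(o['qpos'].round(2),o['ee_pos'].round(1),R.from_rotvec(o['orientation']).as_matrix().round(3).tolist())
d=shot('side','s3.png');w=shot('wrist','w3.png')
print([(t,b['p'],np.round(b['rect'],1)) for t in ('stand','canister') for b in cams.boxes_of('wrist',t)[:1]])
c=lambda f:cv2.resize(f[130:260,255:425],(390,298),interpolation=cv2.INTER_CUBIC)
cv2.imwrite('pics/z3.png',np.vstack([np.hstack([c(cv2.imread('pics/side_ref.png')),c(cv2.imread('pics/s3.png'))]),np.hstack([cv2.resize(cv2.imread('pics/w3.png'),(390,244)),np.zeros((244,390,3),np.uint8)])]))
```

```text
18.3667 1.046 [ 0.4  0.5 -0.5] [ 0.03  0.06 -0.01] 61.6
BL [0.7 1.3] 0.915
BR [-0.07  0.34] 0.754
can [0.89 1.28] 0.948
jar [1.03 0.95] 0.936
bg [-0.    0.01] 1.0
[-0.08  0.26  1.86 -0.    1.02  1.05] [518.5 -30.  226.9] [[0.903, 0.43, -0.001], [0.43, -0.903, -0.0], [-0.001, -0.0, -1.0]]
[('canister', 0.79, array([199.1,  30. , 174.6,  56.5]))]
```

View pics/z3.png

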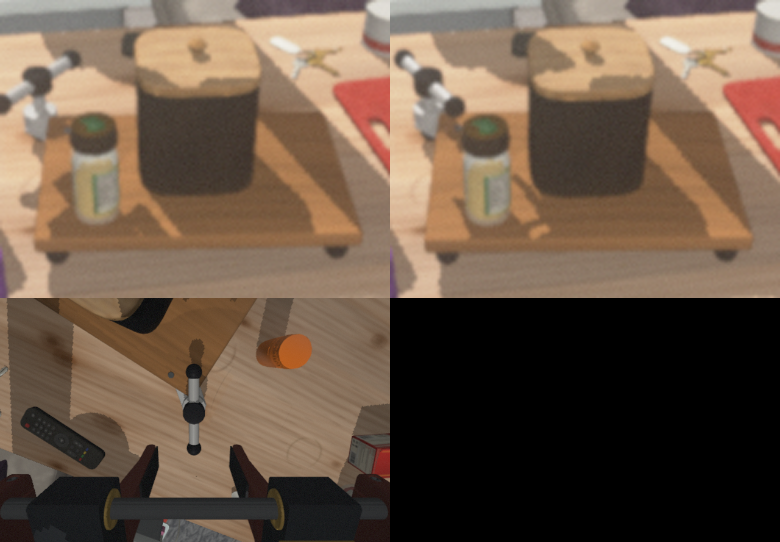

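Run:
```python
from h import *
d=shot('side');s=shot('scene')
m=cams.cut_out('side','stand')[0]['pixels'].astype(np.uint8)
import itertools
cs,_=cv2.findContours(m,0,2);h=cv2.convexHull(max(cs,key=cv2.contourArea));print(cv2.approxPolyDP(h,5,True)[:,0].tolist())
a,b=atz(d,412,236,28),atz(d,270.7,239,28);print('BL,BR corner',a.round(1),b.round(1),np.linalg.norm(a-b))
yaw=np.arctan2(*(a-b)[[1,0]])-np.pi/2;hub=np.array([518.5,-30]);
c,sn=np.cos(yaw),np.sin(yaw);Rz=np.array([[c,-sn],[sn,c]])
f=lambda x,y:hub+Rz@[x+120,y+170]
print(np.degrees(yaw),'corner pred',f(110,160),f(110,-160),'foot',f(90,140),'centre',f(0,0))
for n,dd in(('side',d),('scene',s)):
  for p in((110,160,46),(110,-160,46),(-110,160,46),(90,140,46),(61,61,46)): print(n,p,proj(dd,[*f(*p[:2]),p[2]]).round(1))
t=[*f(90,140)]
o=ctrl.get_obs();T=R.from_rotvec(o['orientation']).as_matrix()
print('tool x ang',np.degrees(np.arctan2(T[1,0],T[0,0])),'shift tool units',todir([t[0]-o['ee_pos'][0],t[1]-o['ee_pos'][1],0]))
```

```text
[[258, 153], [395, 180], [412, 237], [402, 244], [277, 243], [270, 237]]
BL,BR corner [777.1 273.   28. ] [742.  -44.4  28. ] 319.3145214479912
-6.303954898361653 corner pred [783.34424066 272.74994333] [748.20730627 -45.31513781] foot [761.26911469 255.06693416] centre [656.44090182 125.79572396]
side (110, 160, 46) [414.  231.9]
side (110, -160, 46) [269.9 234.9]
side (-110, 160, 46) [395.  176.7]
side (90, 140, 46) [403.3 226.2]
side (61, 61, 46) [366.9 218.6]
scene (110, 160, 46) [315.9 150.6]
scene (110, -160, 46) [380.1 221.6]
scene (-110, 160, 46) [242.7 172.7]
scene (90, 140, 46) [312.9 156.1]
scene (61, 61, 46) [316.8 174.6]
tool x ang 25.455744359208577 shift tool units [ 1.366e+01 -6.120e+00 -1.000e-02]
```

>>> {"method": "move_arm", "body": {
  "steps": [
    [[0, 0, -1], 0, 1],
    [[0, 0, -1], 0, 1],
    [[0.98, -0.44, 0], 0, 1],
    [[0.98, -0.44, 0], 0, 1],
    [[0.98, -0.44, 0], 0, 1],
    [[0.98, -0.44, 0], 0, 1],
    [[0.98, -0.44, 0], 0, 1],
    [[0.98, -0.44, 0], 0, 1],
    [[0.98, -0.44, 0], 0, 1],
    [[0.98, -0.44, 0], 0, 1],
    [[0.98, -0.44, 0], 0, 1],
    [[0.98, -0.44, 0], 0, 1],
    [[0.98, -0.44, 0], 0, 1],
    [[0.98, -0.44, 0], 0, 1],
    [[0.98, -0.44, 0], 0, 1],
    [[0.98, -0.44, 0], 0, 1]
  ]
}}

```text
t: 20.1
ee_pos: [763.1, 257.6, 276.8]
orientation: [3.064, 0.692, -0.002]
ft_force: [1.3, -1.1, -0.6]
width: 0.6
grasp_force: 0.0
```

>>> {"method": "move_arm", "body": {
  "steps": [
    [[0, 0, 0], -1, 1],
    [[0, 0, 0], -1, 1],
    [[0, 0, 0], -1, 1],
    [[0, 0, 0], -1, 1],
    [[0, 0, 0], -1, 1],
    [[0, 0, 0], -1, 1],
    [[0, 0, 0], -1, 1],
    [[0, 0, 0], -1, 1],
    [[0, 0, 0], -1, 1],
    [[0, 0, 0], -1, 1],
    [[0, 0, 0], -1, 1],
    [[0, 0, 0], -0.6, 1],
    [[0, 0, 0], 0, 1]
  ]
}}

```text
t: 21.18
ee_pos: [762.4, 256.5, 276.8]
orientation: [-2.342, -2.093, 0.002]
ft_force: [-0.5, 0.2, -0.1]
width: 0.5
grasp_force: 0.0
```

Run:
```python
from h import *
track();o=ctrl.get_obs();print(o['ee_pos'],o['qpos'].round(2),R.from_rotvec(o['orientation']).as_matrix().round(2).tolist())
s=shot('scene');d=shot('side');w=shot('wrist')
cv2.imwrite('pics/z4.png',np.vstack([np.hstack([s['image'][60:320,200:460,::-1],d['image'][20:280,220:480,::-1]]),cv2.resize(w['image'],(520,325))[:,:,::-1]]))
```

```text
21.1833 0.422 [-0.5  0.2 -0.1] [-0.04 -0.06 -0.05] 0.5
BL [-0.41  0.04] 0.59
BR [-0.65  0.39] 0.683
can [0.91 1.97] 0.982
jar [1.02 1.26] 0.84
bg [-0. -0.] 1.0
[762.41565796 256.49430399 276.95599327] [0.31 0.66 1.11 0.   1.37 0.43] [[0.12, 0.99, -0.0], [0.99, -0.12, -0.0], [-0.0, -0.0, -1.0]]
```

View pics/z4.png

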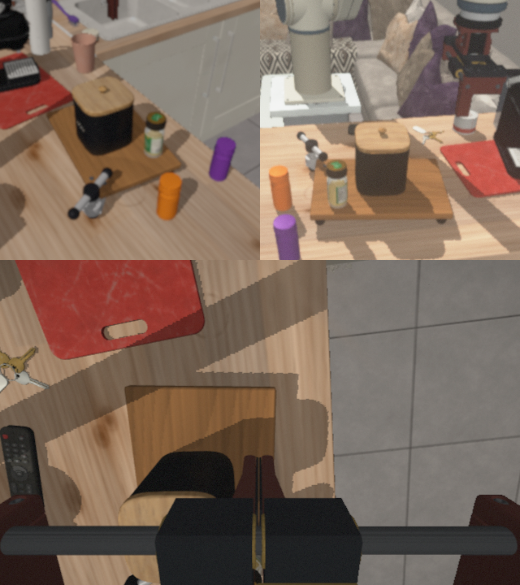

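>>> {"method": "move_arm", "body": {
  "steps": [
    [[0, 0, 1], 0, 1],
    [[0, 0, 1], 0, 1],
    [[0, 0, 1], 0, 1],
    [[0, 0, 1], 0, 1],
    [[0, 0, 1], 0, 1],
    [[0, 0, 1], 0, 1],
    [[0, 0, 1], 0, 1],
    [[0, 0, 1], 0, 1],
    [[0, 0, 0.5], 0, 1],
    [[0, 0, 0.2], 0, 1],
    [[0, 0, 0], 0, 1],
    [[0, 0, 0], 0, 1]
  ]
}}

```text
t: 22.38
ee_pos: [763.3, 256.8, 61.4]
orientation: [2.344, 2.09, 0.002]
ft_force: [0.0, 0.1, -0.5]
width: 0.3
grasp_force: 0.0
```

>>> {"method": "move_arm", "body": {
  "steps": [
    [[0, 0, 0.1], 0, 1],
    [[0, 0, 0.1], 0, 1],
    [[0, 0, 0.1], 0, 1],
    [[0, 0, 0], 0, 1]
  ]
}}

```text
t: 22.72
ee_pos: [762.5, 256.5, 52.8]
orientation: [2.345, 2.091, 0.0]
ft_force: [0.4, 0.5, -0.2]
width: 0.1
grasp_force: 0.0
```

>>> {"method": "move_arm", "body": {
  "steps": [
    [[0, 0, 0.04], 0, 1],
    [[0, 0, 0], 0, 1]
  ]
}}

```text
t: 22.88
ee_pos: [762.5, 256.5, 51.7]
orientation: [-2.345, -2.091, 0.0]
ft_force: [0.1, -0.4, 0.6]
width: 0.1
grasp_force: 0.0
```

>>> {"method": "move_arm", "body": {
  "steps": [
    [[0, 0, 0.04], 0, 1],
    [[0, 0, 0], 0, 1]
  ]
}}

```text
t: 23.05
ee_pos: [762.5, 256.5, 50.5]
orientation: [-2.345, -2.091, 0.0]
ft_force: [-0.0, 0.2, -0.2]
width: 0.6
grasp_force: 0.0
```

>>> {"method": "move_arm", "body": {
  "steps": [
    [[0, 0, 0.04], 0, 1],
    [[0, 0, 0], 0, 1]
  ]
}}

```text
t: 23.22
ee_pos: [762.4, 256.5, 49.4]
orientation: [-2.345, -2.091, 0.0]
ft_force: [-1.0, 1.0, -0.7]
width: 0.2
grasp_force: 0.0
```

>>> {"method": "move_arm", "body": {
  "steps": [
    [[0, 0, 0.04], 0, 1],
    [[0, 0, 0], 0, 1]
  ]
}}

```text
t: 23.38
ee_pos: [762.5, 256.5, 48.5]
orientation: [-2.345, -2.091, 0.0]
ft_force: [-0.5, -0.5, 0.6]
width: 0.4
grasp_force: 0.0
```

No contact at 48.5, so the gap is already below about 2.5 mm; keep going in small steps.

>>> {"method": "move_arm", "body": {
  "steps": [
    [[0, 0, 0.02], 0, 1],
    [[0, 0, 0], 0, 1]
  ]
}}

```text
t: 23.55
ee_pos: [762.5, 256.5, 48.0]
orientation: [-2.344, -2.091, 0.0]
ft_force: [-0.3, 0.8, -0.7]
width: 0.6
grasp_force: 0.0
```

>>> {"method": "move_arm", "body": {
  "steps": [
    [[0, 0, 0.02], 0, 1],
    [[0, 0, 0], 0, 1]
  ]
}}

```text
t: 23.72
ee_pos: [762.5, 256.5, 47.6]
orientation: [-2.345, -2.091, 0.0]
ft_force: [0.3, -1.0, 0.6]
width: 0.6
grasp_force: 0.0
```

>>> {"method": "move_arm", "body": {
  "steps": [
    [[0, 0, 0.02], 0, 1],
    [[0, 0, 0], 0, 1]
  ]
}}

```text
t: 23.88
ee_pos: [762.5, 256.5, 47.1]
orientation: [-2.345, -2.091, 0.0]
ft_force: [-0.6, -0.1, 0.1]
width: 0.6
grasp_force: 0.0
```

>>> {"method": "move_arm", "body": {
  "steps": [
    [[0, 0, 0.02], 0, 1],
    [[0, 0, 0], 0, 1]
  ]
}}

```text
t: 24.05
ee_pos: [762.5, 256.5, 46.6]
orientation: [-2.345, -2.091, 0.0]
ft_force: [0.5, -0.1, -0.0]
width: 0.6
grasp_force: 0.0
```

>>> {"method": "move_arm", "body": {
  "steps": [
    [[0, 0, 0.02], 0, 1],
    [[0, 0, 0], 0, 1]
  ]
}}

```text
t: 24.22
ee_pos: [762.6, 256.5, 46.1]
orientation: [2.345, 2.091, 0.0]
ft_force: [0.1, -0.3, 0.6]
width: 0.3
grasp_force: 0.0
```

>>> {"method": "move_arm", "body": {
  "steps": [
    [[0, 0, 0.02], 0, 1],
    [[0, 0, 0], 0, 1]
  ]
}}

```text
t: 24.38
ee_pos: [762.6, 256.5, 46.0]
orientation: [2.345, 2.091, 0.0]
ft_force: [-0.7, -0.9, 3.1]
width: 0.7
grasp_force: 1.2
```

>>> {"method": "move_arm", "body": {
  "steps": [
    [[0, 0, 0.02], 0, 1],
    [[0, 0, 0], 0, 1]
  ]
}}

```text
t: 24.55
ee_pos: [762.7, 256.6, 45.9]
orientation: [2.345, 2.091, 0.0]
ft_force: [-1.3, -0.5, 5.3]
width: 0.4
grasp_force: 2.6
```

>>> {"method": "move_arm", "body": {
  "steps": [
    [[0, 0, 0.02], 0, 1],
    [[0, 0, 0], 0, 1]
  ]
}}

```text
t: 24.72
ee_pos: [762.7, 256.6, 45.9]
orientation: [2.344, 2.091, 0.0]
ft_force: [-2.7, -0.3, 7.9]
width: 0.4
grasp_force: 3.7
```

>>> {"method": "move_arm", "body": {
  "steps": [
    [[0, 0, 0.02], 0, 1],
    [[0, 0, 0], 0, 1]
  ]
}}

```text
t: 24.88
ee_pos: [762.7, 256.6, 45.8]
orientation: [2.345, 2.091, 0.0]
ft_force: [-4.5, -1.3, 8.8]
width: 0.3
grasp_force: 4.9
```

>>> {"method": "move_arm", "body": {
  "steps": [
    [[0, 0, -1], 0, 1],
    [[0, 0, -1], 0, 1],
    [[0, 0, -1], 0, 1],
    [[0, 0, -1], 0, 1],
    [[0, 0, -1], 0, 1],
    [[0, 0, -1], 0, 1],
    [[0, 0, -1], 0, 1],
    [[0, 0, -1], 0, 1],
    [[0, 0, -1], 0, 1],
    [[0, 0, -0.5], 0, 1]
  ]
}}

```text
t: 25.72
ee_pos: [763.6, 256.9, 285.6]
orientation: [2.343, 2.09, 0.007]
ft_force: [0.7, 0.7, 0.1]
width: 0.5
grasp_force: 0.0
```

>>> {"method": "move_arm", "body": {
  "steps": [
    [[0, 0, 0], 1, 0.3],
    [[0, 0, 0], 1, 0.3],
    [[0, 0, 0], 1, 0.3],
    [[0, 0, 0], 1, 0.3],
    [[0, 0, 0], 1, 0.3],
    [[0, 0, 0], 1, 0.3],
    [[0, 0, 0], 1, 0.3],
    [[0, 0, 0], 1, 0.3],
    [[0, 0, 0], 1, 0.3],
    [[0, 0, 0], 1, 0.3],
    [[0, 0, 0], 1, 0.3],
    [[0, 0, 0], 0.6, 0.3]
  ]
}}

```text
t: 26.72
ee_pos: [762.3, 256.4, 280.6]
orientation: [3.066, 0.685, -0.002]
ft_force: [-0.2, 1.1, 0.9]
width: 61.4
grasp_force: 0.0
```

>>> {"method": "move_arm", "body": {
  "steps": [
    [[-0.98, 0.44, 0], 0, 0.3],
    [[-0.98, 0.44, 0], 0, 0.3],
    [[-0.98, 0.44, 0], 0, 0.3],
    [[-0.98, 0.44, 0], 0, 0.3],
    [[-0.98, 0.44, 0], 0, 0.3],
    [[-0.98, 0.44, 0], 0, 0.3],
    [[-0.98, 0.44, 0], 0, 0.3],
    [[-0.98, 0.44, 0], 0, 0.3],
    [[-0.98, 0.44, 0], 0, 0.3],
    [[-0.98, 0.44, 0], 0, 0.3],
    [[-0.98, 0.44, 0], 0, 0.3],
    [[-0.98, 0.44, 0], 0, 0.3],
    [[-0.98, 0.44, 0], 0, 0.3],
    [[-0.98, 0.44, 0], 0, 0.3],
    [[0, 0, 0], 0, 0.3],
    [[0, 0, 0], 0, 0.3]
  ]
}}

```text
t: 28.05
ee_pos: [518.4, -30.7, 281.5]
orientation: [-3.065, -0.689, 0.0]
ft_force: [0.8, 0.2, -0.4]
width: 61.4
grasp_force: 0.0
```

Run:
```python
from h import *
track();o=ctrl.get_obs();print(o['ee_pos'],R.from_rotvec(o['orientation']).as_matrix().round(3).tolist())
w=shot('wrist','w5.png')
for b in cams.boxes_of('wrist','handle_axis')[:2]: print(b['p'],b['rect'],todir(atz(w,*b['rect'][:2],80)-o['ee_pos']))
```

```text
28.05 1.046 [ 0.8  0.2 -0.4] [-0.04 -0.01  0.03] 61.4
BL [1.36 0.98] 0.839
BR [-0.63  0.4 ] 0.685
can [0.89 1.43] 0.94
jar [1.07 1.  ] 0.877
bg [-0.02 -0.  ] 1.0
[519.20539407 -30.08416179 281.6184781 ] [[0.903, 0.429, 0.0], [0.429, -0.903, 0.0], [0.0, -0.0, -1.0]]
0.85 [316.1, 172.1, 32.5, 128.1] [ 0.22 -0.08  8.06]
```

>>> {"method": "move_arm", "body": {
  "steps": [
    [[0, 0, 1], 0, 0.3],
    [[0, 0, 1], 0, 0.3],
    [[0, 0, 1], 0, 0.3],
    [[0, 0, 1], 0, 0.3],
    [[0, 0, 1], 0, 0.3],
    [[0, 0, 1], 0, 0.3],
    [[0, 0, 1], 0, 0.3],
    [[0, 0, 1], 0, 0.3],
    [[0, 0, 0.6], 0, 0.3],
    [[0, 0, 0], 0, 0.3],
    [[0, 0, 0], 0, 0.7],
    [[0, 0, 0], 0, 1],
    [[0, 0, 0], 0, 1],
    [[0, 0, 0], 0, 1],
    [[0, 0, 0], 0, 1],
    [[0, 0, 0], 0, 1],
    [[0, 0, 0], 0, 1],
    [[0, 0, 0], 0, 1]
  ]
}}

```text
t: 29.7
ee_pos: [519.6, -29.4, 67.7]
orientation: [-3.064, -0.691, -0.003]
ft_force: [-0.2, 5.1, 5.9]
width: 33.4
grasp_force: 30.0
```

>>> {"method": "move_arm", "body": {
  "steps": [
    [[0, 0, 0], -1, 1],
    [[0, 0, 0], -1, 1],
    [[0, 0, 0], -1, 1],
    [[0, 0, 0], -1, 1],
    [[0, 0, 0], -1, 1],
    [[0, 0, 0], 0, 1],
    [[0, 0, 0], 0, 1]
  ]
}}

```text
t: 30.28
ee_pos: [519.5, -29.5, 67.8]
orientation: [2.842, 1.339, 0.002]
ft_force: [-1.9, 3.7, 5.6]
width: 33.2
grasp_force: 30.0
```

>>> {"method": "move_arm", "body": {
  "steps": [
    [[0, 0, 0], 0, 0.4],
    [[0, 0, 0], 0, 0.3],
    [[0, 0, 0], 0, 0.3],
    [[0, 0, -0.5], 0, 0.3],
    [[0, 0, -1], 0, 0.3],
    [[0, 0, -1], 0, 0.3],
    [[0, 0, -1], 0, 0.3],
    [[0, 0, -1], 0, 0.3],
    [[0, 0, -1], 0, 0.3],
    [[0, 0, -1], 0, 0.3],
    [[0, 0, 0], 0, 0.3],
    [[0, 0, 0], 0, 0.3],
    [[0, 0, 0], 0, 0.3],
    [[0, 0, 0], 0, 0.3]
  ]
}}

```text
t: 31.45
ee_pos: [518.1, -30.0, 227.9]
orientation: [-2.841, -1.338, 0.003]
ft_force: [-0.3, -0.3, 0.8]
width: 61.2
grasp_force: 0.0
```

Run:
```python
from h import *
track();o=ctrl.get_obs();print(o['ee_pos'])
s=shot('scene');d=shot('side');w=shot('wrist')
cv2.imwrite('pics/z6.png',np.vstack([np.hstack([s['image'][60:320,200:460,::-1],d['image'][20:280,220:480,::-1]]),cv2.resize(w['image'],(520,325))[:,:,::-1]]))
```

```text
31.45 0.61 [-0.3 -0.3  0.8] [-0.08 -0.02  0.02] 61.2
BL [0.7  1.29] 0.926
BR [-0.36  0.38] 0.702
can [0.73 1.38] 0.971
jar [0.93 0.72] 0.926
bg [-0.01 -0.01] 1.0
[518.13852391 -29.97336944 227.7729943 ]
```

View pics/z6.png

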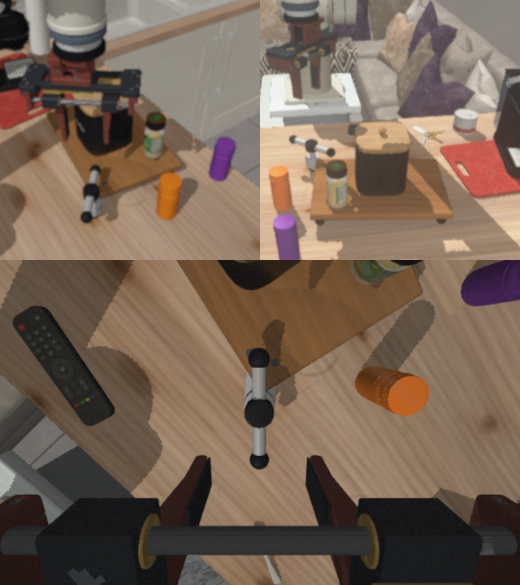

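The gripper is well clear above the handle (hub at about (258,412) in the lower view). The canister and jar stand upright on the board, and the handle followed the 25° turn back. Handing in.

```bash
python3 -c "
from workcell import ctrl
print(ctrl.close_job())"
```

```text
the job is handed in; nothing more can be done
None
```

I turned the handle about 4.6 rad clockwise net: 290° on, then 25° back, because a probe after the first turn found the back-left foot already firmly down. I did not probe again after the turn back, but the stated start range puts the handle within about 0.7 rad of level. The canister and jar were upright on the stand, the gripper was clear, and I handed the job in at 31.6 s; no verdict came back.

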